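# Clamp the shoe last in the locking-slide jig

### The job

Clamp the green shoe last that lies to the right of the jig in the jig for cementing. The jig's toe stop is set too short: squeeze its red lock tab against the grey post and, keeping it squeezed, slide the stop back to make room; lay the last in the bed sole down, heel at the fixed blue block and toe towards the stop; then squeeze the tab again, slide the stop up until the last is held snugly between the block and the stop, and let go so that the stop locks. Leave the things lying around where they are.

Things in the scene. Friction and masses are not known exactly. Their poses are not given: they have to be found in the camera images.
- jig: Fixed bench jig, 118 mm wide (own x), 380 long (own y); origin under its centre, on the bench, z up. Bed top at z = 12 mm, open upwards, between fences (inner faces x = +-41 mm, tops z = 28 mm). The toe stop is the carriage at the -y end; along its travel (y -178 to -28 mm) the fence at +x is a dark rail with a row of upright locking pins, x 39 to 53 mm, top z = 48 mm.
- heel_face (a point): Middle of the inner face of the fixed blue heel block at the jig's +y end: jig y = +165 mm, z = 36 mm. The block spans the bed, its top is at z = 60 mm. Axes as the jig's.
- stop_face (a point): Middle of the stop's flat black face (66 mm wide, z 18 to 54 mm; the carriage is at most 58 mm high but for post and tab). It looks to jig +y; moves with the stop: jig y = -117 mm + value of joint stop, so the bed is 282 mm - value long.
- stop (a joint): Sliding toe stop (m): 0 fully open, grows towards the heel block (jig +y) to 0.10; starts 0.05 to 0.095. Tab out: locked between two pins, 9 mm apart, +-0.8 mm play, firm to 40 N. Pressed on the last it stands near 0.0335; notch for it at 0.033, next at 0.024, 0.042. Let go between notches the pawl springs into the nearest and draws the stop along. Tab squeezed: slides with about 2 N.
- tab (a joint): Red lock tab on the stop, travels with it. 0 = out, stop locked; grows (m) as it is squeezed in jig -x direction towards the grey post, to 0.0065 at its end. Sprung: about 9 N to start, 15 N at the end; the lock is free above 0.0048. Springs out when let go; may start perched on a pin at about 0.004.
- stop_grip (a point): Grip point on the stop: midway between grey post and red tab, z = 82 mm over the bench, 33 mm behind the stop's face; moves with the stop; axes as the jig's. Post's outer face at x = -16 mm, tab's at x = +16 mm (32 mm over both, 25.5 squeezed); both 28 mm long in y, tops at z = 100 mm, free beside them down to z = 58 mm.
- shoe_last: Green plastic shoe last right of the jig (another lies far left, not meant), 249 mm long (own x, toe +x, heel -x), 70 wide, 70 high, 0.42 kg, sole down; its rounded sole lets it lean up to 0.12 rad. Origin under the middle of its length, z up. At x -61 to -13 mm it is 53 mm wide (y -26 to 27), 69 high; forepart x > 40: 70 wide, 44 high. Grip across y at x about -15 mm, near its centre of mass.
- last_toe (a point): Point at the toe tip of the last, 124 mm from its origin along its own +x, 15 mm up.
- thinner_bottle: White squeeze bottle with red nozzle, 53 mm across, 140 tall, stands behind the jig's heel end; origin under its centre. A bystander: leave alone.
- thread_cone: Blue cone of thread, 54 mm across, 100 tall, stands at the robot's side of the jig's heel end; origin under its centre. A bystander: leave alone.
- tape_measure: Yellow tape measure 58x73x35 mm, on the robot's side of the jig; origin under its centre. A bystander: leave alone.
- spring_clamp: Red spring clamp 42x100x20 mm, lies behind the jig near its stop; origin under its centre. A bystander: leave alone.
- polish_tin: Flat black tin, 72 mm across, 22 tall, beside the last; origin under its centre. A bystander: leave alone.
- rub_block: Yellow rubber block 45x70x32 mm, beside the last; origin under its centre. A bystander: leave alone.
- marker: White marker pen with red cap, 15x130x15 mm, long axis along its own y, lies beside the last; origin under its centre. A bystander: leave alone.

How it is judged:
By the outcome, as a careful person would: the job done as asked, in the order asked, and still so for the second after the job is handed in, with the robot touching nothing.
It also fails if it takes over 67 s, if anything falls off the work surface, if the arm or the gripper's body presses on something with over 40 N, if the wrist force passes 120 N, or if a joint passes its speed limit or range.

### The arm

A 6-joint arm with a two-finger parallel gripper is mounted at the origin on a cart in front of the work surface, level with it; the furniture and walls round the work are solid. World frame = base frame: x ahead of the robot, y to its left, z up, the work surface at z = 0. Lengths are in m, angles in rad, forces in N, time in s.
With the tool pointing down it reaches from about 0.15 to 0.775 m from the base axis. Payload 6.1 kg.
Tool frame: the origin (TCP) lies between the finger pads; the fingertips stand 22 mm ahead of it and the grasp point (between the pads) lies 3 mm ahead of it; z points along the fingers, y is the line along which they close (so a half turn about z gives the same grasp; the last joint's range is limited). The gripper opens to 85 mm and grips with 20 to 120 N. Pads are 22 mm wide; open, the fingers measure 114 mm over their backs; the gripper's body (76 mm by 85 mm) begins 54 mm behind the grasp point. The pads swing forward as they close: fully open they stand 13 mm farther back than shut.
Start: joints at [-1.172, 0.126, -0.04, 1.405, 0, 1.571], TCP at [0.204, -0.484, 0.253] pointing down, gripper open.
Joint ranges: [-2.72, 2.72], [-0.95, 1.95], [-1.27, 1.35], [-1.78, 2.02], [-1.46, 1.47], [-3.14, 3.14]. Speed limits (rad/s): [2.39, 2.39, 3.01, 3.14, 3.14, 3.14].

### API

Orientations are given as a unit quaternion [w, x, y, z].
In Python, from cell import get_obs, capture, finish_job, masks_of gives the robot as it stands.
- The arm moves only by the shell command python3 -m jog 'ROWS' [FORCE]. ROWS is JSON, a list of rows, each an object with "dp": the shift along the tool's x, y, z in m, a list of three; "rot": the turn, a rotation vector about the tool's x, y, z in rad, a list of three; "claw": the closure, from 0 (fully open) to 1 (shut). In form: [{"dp": [dx, dy, dz], "rot": [rx, ry, rz], "claw": claw}, ...]. A call has 1 to 20 rows; each row shifts and turns the commanded pose from where the row before left it, along the tool's axes as they then stand; what a row does not reach is not made up. A row lasts 1/10 s, in which the tool goes at most 50 mm and 8.59 degrees, less where a joint would pass 70% of its speed; a pose out of reach is approached as far as the arm can. A call is refused whole if a number of a shift passes 0.05 or a number of a turn 0.15, either way. A call with a gripper value outside its range is refused whole. The fingers move at their own pace and stop on an object; FORCE is the grip in N (left out, the last holds). Time passes only in rows, so rows that do not move let the fingers close. It gives the time, the measured TCP pose, the force, the opening and the grip force at its end, in the units of the state.
- get_obs(): the state, without advancing time (a new reading comes with each control period).
- capture(name): name is "scene" or "top"; returns a dict with "color" (400x640x3 uint8, red, green, blue), "intrinsics" (3x3 intrinsics, pixels), "view" (4x4, takes a point from world to camera coordinates). Camera axes: x right, y up, looking along -z (the intrinsics and any distortion apply to the point x, -y, -z); pixel columns grow to the right and rows downward; lengths in m; the calibration is good to about 2 mm. A picture is of the moment at which its call begins. There is no depth.
- finish_job(): hands the job in; it is judged then, once.
Trained networks look in the newest picture that a camera, given by its name, has taken for a name from the list of things; names that differ only in an ending like _2 or _b are one class to them, and where a whole thing is asked for, a point or a joint stands for the part that bears it (a point fixed in the world has none). Each returns a list of dicts, best first, with "score" (0 to 1); they miss things now and then, are a little off and sometimes report something else, mostly with a low value. They report only what shows in the picture. A call takes as long as a camera call.
- masks_of(camera, name): "pixels" (400x640 bool, what is visible of it) and "bbox" ([left, top, width, height] in pixels, round what is visible of it).
The state is a dict: "time": time; "joint_pos": joint angles; "qd": joint speeds; "joint_torque": joint torques, N m; "eef_pos": TCP position; "tcp_rot": TCP orientation; "force": force on the tool from outside, world axes, zero at the start; "torque": the same for the moment, N m; "grip_width": opening from 0.0 (shut) to 1.0 (fully open); "finger_force": force on a finger pad.
Only numpy, scipy, OpenCV 4.12 (cv2) and the standard library are available. Lean on these libraries where they do the work, as an engineer would, in place of code of your own. Each camera call takes 0.05 s, during which the arm holds its last target. There are 200 camera calls.

## Working session

There is one attempt and no reset: what is moved stays moved. The work goes in short steps, Python scripts to look and compute and a shell command to move; the robot and the scene stay as the last step left them, time stands still between calls to the robot, and variables do not carry over. Pictures are saved under pics/ and viewed, at most 10 in all, crops included, and the job is handed in when it is done.

```bash
mkdir -p pics; ls; cat > h.py <<'E'
import numpy as np, cv2
from cell import get_obs, capture, finish_job, masks_of
def ray(c,u,v):
    K=np.array(c["intrinsics"]);V=np.array(c["view"])
    d=np.linalg.inv(K)@[u,v,1]; d=np.array([d[0],-d[1],-d[2]])
    R=V[:3,:3];o=-R.T@V[:3,3]; return o,R.T@d
def at(c,u,v,z):
    o,d=ray(c,u,v); return o+d*(z-o[2])/d[2]
def proj(c,p):
    V=np.array(c["view"]);q=V[:3,:3]@np.array(p)+V[:3,3];k=np.array(c["intrinsics"])@[q[0],-q[1],-q[2]];return k[:2]/k[2]
def save(c,n): cv2.imwrite('pics/'+n+'.png',c["color"][:,:,::-1])
E
python3 - <<'E'
from h import *
o=get_obs();print(o)
for n in("scene","top"):
    c=capture(n);save(c,n+"0");print(n,[k for k in c],np.round(c["view"],3).tolist(),np.round(c["intrinsics"],1).tolist())
    for t in("jig","stop_grip","stop_face","tab","shoe_last","tape_measure","thread_cone","polish_tin","rub_block","marker"):
        for m in masks_of(n,t)[:2]:
            ys,xs=np.nonzero(m["pixels"]);print(t,round(m["score"],2),m["bbox"],xs.mean().round(1),ys.mean().round(1), np.round(at(c,xs.mean(),ys.mean(),0.02),3)[:2])
E
```

```text
pics
{'time': 0.0, 'joint_pos': array([-1.17200406e+00,  1.26402045e-01, -4.06139647e-02,  1.40540724e+00,
       -1.28846893e-05,  1.57081270e+00]), 'qd': array([-0.00018407, -0.00056033,  0.0010951 , -0.00318693,  0.00092071,
        0.00200559]), 'joint_torque': array([ 4.46397707e-04, -4.35915184e+01,  3.52925134e+01,  1.72545039e-02,
       -4.31831313e-05,  1.28076434e-05]), 'eef_pos': array([ 0.20371111, -0.4834582 ,  0.25251416]), 'tcp_rot': array([-7.96064758e-04,  9.80187665e-01,  1.98069382e-01, -1.67449271e-04]), 'force': array([-0.30909044,  1.36392303,  1.08345619]), 'torque': array([-0.03226026, -0.00178516,  0.03966058]), 'finger_force': 0.0, 'grip_width': 1.0024986278125974}
scene ['color', 'intrinsics', 'view'] [[-0.871, -0.491, -0.02, 0.483], [0.324, -0.605, 0.728, -0.296], [-0.369, 0.627, 0.686, -1.394], [0.0, 0.0, 0.0, 1.0]] [[514.2, 0.0, 312.7], [0.0, 514.2, 196.5], [0.0, 0.0, 1.0]]
jig 0.79 [256.8, 215.5, 80.8, 114.3] 296.1 274.0 [0.511 0.173]
stop_grip 0.92 [295.6, 224.8, 26.1, 31.9] 306.7 242.4 [0.544 0.055]
stop_grip 0.3 [394.0, 155.5, 21.2, 17.6] 405.3 165.
[... 970 characters left out ...]
518 0.153]
tab 0.48 [262.3, 207.7, 16.2, 9.5] 267.7 213.8 [0.559 0.073]
shoe_last 0.66 [391.2, 195.1, 32.7, 90.4] 409.2 236.5 [ 0.504 -0.318]
shoe_last 0.25 [252.9, 203.5, 24.9, 32.7] 267.3 221.1 [0.538 0.073]
tape_measure 0.7 [238.9, 253.3, 30.2, 24.5] 252.4 265.5 [0.416 0.108]
tape_measure 0.18 [250.2, 178.3, 33.8, 11.7] 267.3 181.4 [0.651 0.078]
thread_cone 0.81 [185.4, 261.5, 20.7, 17.2] 195.0 267.7 [0.407 0.264]
thread_cone 0.39 [437.7, 204.1, 29.7, 20.7] 453.1 215.3 [ 0.565 -0.441]
polish_tin 0.94 [439.7, 252.6, 25.4, 26.8] 449.9 266.3 [ 0.425 -0.428]
rub_block 0.71 [437.6, 207.3, 31.4, 19.7] 453.0 215.2 [ 0.565 -0.44 ]
marker 0.56 [349.7, 231.4, 48.5, 19.5] 373.3 238.8 [ 0.495 -0.22 ]
```

```bash
python3 - <<'E'
import cv2
a=cv2.imread('pics/top0.png')[170:300,150:480]
b=cv2.imread('pics/scene0.png')[130:340,230:440]
cv2.imwrite('pics/t1.png',cv2.resize(a,None,fx=2.42,fy=2.42,interpolation=cv2.INTER_CUBIC))
cv2.imwrite('pics/s1.png',cv2.resize(b,None,fx=2.8,fy=2.8,interpolation=cv2.INTER_CUBIC))
E
```

```text
(no output)
```

View pics/t1.png

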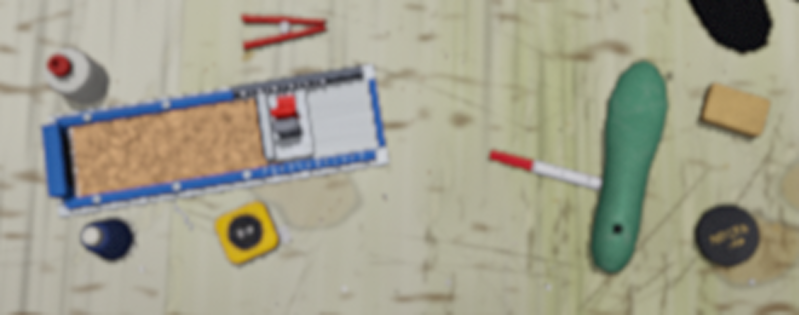

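View pics/s1.png

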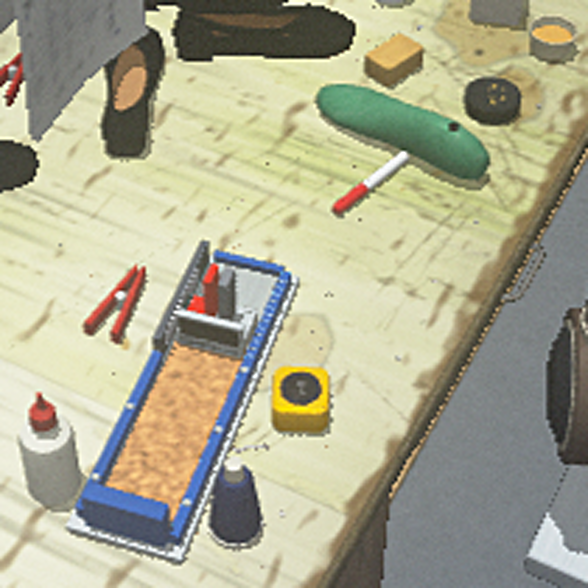

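The jig's heel block is at the left (t1 ~(57,160)), with the stop and its red tab at (285,105), and the pin rail is on the side away from the robot. The last lies at (628,167) with its toe away from the robot, and the marker's tip reaches its flank at (600,185). I'll fit the poses from the silhouettes next.

```bash
cat > fit.py <<'E'
from h import *
from scipy.optimize import minimize
def box(x0,x1,y0,y1,z0,z1): return np.array([[x,y,z] for x in(x0,x1) for y in(y0,y1) for z in(z0,z1)])
def sil(c,parts,p,S=4):
    R=np.array([[np.cos(p[2]),-np.sin(p[2]),0],[np.sin(p[2]),np.cos(p[2]),0],[0,0,1]])
    im=np.zeros((400*S,640*S),np.uint8)
    for b in parts:
        w=b@R.T+[p[0],p[1],0]; q=np.array([proj(c,x) for x in w])
        cv2.fillConvexPoly(im,cv2.convexHull(np.round((q+.5)*S).astype(np.int32)),255)
    return cv2.resize(im,(640,400),interpolation=cv2.INTER_AREA)/255.
def fit(cs,ms,parts,p0):
    f=lambda p:sum(np.abs(sil(c,parts,p)-m).sum()/m.sum() for c,m in zip(cs,ms))
    r=minimize(f,p0,method='Nelder-Mead',options=dict(initial_simplex=np.array(p0)+np.vstack([np.zeros(3),np.diag([.015,.015,.08])]),xatol=1e-4,fatol=1e-4,maxiter=150))
    return r.x,r.fun
JIG=[box(-.059,.059,-.19,.19,0,.012),box(-.055,.055,-.19,.19,0,.028),box(-.045,.045,.165,.19,0,.06),box(.039,.053,-.178,-.028,0,.048)]
E
python3 - <<'E'
from fit import *
cs={n:capture(n) for n in("scene","top")}
def M(n,t): return masks_of(n,t)[0]["pixels"].astype(float)
for t,parts,p0 in(("jig",JIG,[.52,.16,.14]),):
    ms={n:M(n,t) for n in cs}
    sc=[box(-.016,.016,-.1,-.15,.058,.1)]
    for k in(["scene"],["top"],["scene","top"]):
        x,f=fit([cs[n] for n in k],[ms[n] for n in k],parts,p0);print(t,k,x.round(4),round(f,3))
p=x; R=np.array([[np.cos(p[2]),-np.sin(p[2])],[np.sin(p[2]),np.cos(p[2])]])
# red tab pixels
for n in cs:
    c=cs[n];h=cv2.cvtColor(c["color"],cv2.COLOR_RGB2HSV)
    u,v=proj(c,[.54,.07,.09]);m=((h[...,0]<8)|(h[...,0]>172))&(h[...,1]>140)&(h[...,2]>90)
    l,nn=cv2.connectedComponents(m.astype(np.uint8))[::-1] if 0 else cv2.connectedComponents(m.astype(np.uint8))[::-1]
    yy,xx=np.nonzero(m&(np.hypot(*np.meshgrid(np.arange(640)-u,np.arange(400)-v))<28))
    print(n,len(xx),xx.min(),xx.max(),yy.min(),yy.max())
    for z in(.08,.1):
        q=np.array([R.T@(at(c,a,b,z)[:2]-p[:2]) for a,b in zip(xx,yy)]);print(z,q.min(0).round(3),q.max(0).round(3),q.mean(0).round(3))
# last: points of mask in the world
c=cs["top"];m=M("top","shoe_last");yy,xx=np.nonzero(m)
q=np.array([at(c,a,b,.025)[:2] for a,b in zip(xx,yy)]);mu=q.mean(0);w,E=np.linalg.eigh(np.cov((q-mu).T));e=E[:,1]*np.sign(E[0,1])
s=(q-mu)@e;t=(q-mu)@[-e[1],e[0]]
print("last c",mu.round(4),"yaw",np.arctan2(e[1],e[0]).round(3),s.min().round(3),s.max().round(3))
for a in np.arange(-.12,.13,.03):
    k=abs(s-a)<.01;print(a.round(2),t[k].min().round(3),t[k].max().round(3))
m=M("top","marker");yy,xx=np.nonzero(m);i=xx.argmax();print("marker end",at(c,xx[i],yy[i],.008).round(3),at(c,xx.min(),yy[xx.argmin()],.008).round(3))
E
```

```text
jig ['scene'] [0.5199 0.1479 0.1958] 0.079
jig ['top'] [0.5223 0.1462 0.1828] 0.043
jig ['scene', 'top'] [0.5214 0.1479 0.1912] 0.129
scene 94 277 307 224 242
0.08 [-0.012 -0.114] [ 0.09  -0.045] [ 0.025 -0.071]
0.1 [-0.018 -0.096] [ 0.082 -0.029] [ 0.018 -0.054]
top 64 262 271 210 218
0.08 [ 0.    -0.095] [ 0.022 -0.07 ] [ 0.01  -0.085]
0.1 [-0.003 -0.097] [ 0.018 -0.072] [ 0.007 -0.086]
last c [ 0.5032 -0.3176] yaw -0.193 -0.126 0.119
-0.12 -0.02 0.022
-0.09 -0.028 0.026
-0.06 -0.028 0.027
-0.03 -0.026 0.029
0.0 -0.028 0.029
0.03 -0.035 0.033
0.06 -0.035 0.035
0.09 -0.029 0.031
0.12 -0.019 0.018
marker end [ 0.509 -0.046  0.008] [0.531 0.354 0.008]
```

```bash
python3 -m jog '[{"dp":[0,0,0],"rot":[0,0,-0.136],"claw":0},{"dp":[0,0,0],"rot":[0,0,-0.136],"claw":0},{"dp":[0,0,0],"rot":[0,0,-0.136],"claw":0},{"dp":[0,0,0],"rot":[0,0,-0.136],"claw":0},{"dp":[0,0,0],"rot":[0,0,-0.136],"claw":0},{"dp":[0,0,0],"rot":[0,0,-0.136],"claw":0},{"dp":[0,0,0],"rot":[0,0,-0.136],"claw":0},{"dp":[0,0,0],"rot":[0,0,-0.136],"claw":0},{"dp":[0,0,0],"rot":[0,0,-0.136],"claw":0},{"dp":[0,0,0],"rot":[0,0,-0.136],"claw":0}]' 30
python3 -m jog '[{"dp":[0.03,0.0266,0],"rot":[0,0,0],"claw":0},{"dp":[0.03,0.0266,0],"rot":[0,0,0],"claw":0},{"dp":[0.03,0.0266,0],"rot":[0,0,0],"claw":0},{"dp":[0.03,0.0266,0],"rot":[0,0,0],"claw":0},{"dp":[0.03,0.0266,0],"rot":[0,0,0],"claw":0},{"dp":[0.03,0.0266,0],"rot":[0,0,0],"claw":0},{"dp":[0.03,0.0266,0],"rot":[0,0,0],"claw":0},{"dp":[0.03,0.0266,0],"rot":[0,0,0],"claw":0},{"dp":[0.03,0.0266,0],"rot":[0,0,0],"claw":0},{"dp":[0.03,0.0266,0],"rot":[0,0,0],"claw":0},{"dp":[0.03,0.0266,0],"rot":[0,0,0],"claw":0},{"dp":[0.03,0.0266,0],"rot":[0,0,0],"claw":0},{"dp":[0.03,0.0266,0],"rot":[0,0,0],"claw":0},{"dp":[0.03,0.0266,0],"rot":[0,0,0],"claw":0},{"dp":[0.03,0.0266,0],"rot":[0,0,0],"claw":0},{"dp":[0.027,0.0266,0],"rot":[0,0,0],"claw":0}]'
cat >> h.py <<'E'
J=np.array([.522,.147]);TH=.185
from scipy.spatial.transform import Rotation as Ro
def delta(x,y,z):
    "remaining shift in tool axes to a world TCP point, and tool-x angle"
    o=get_obs();w=o["tcp_rot"];R=Ro.from_quat([w[1],w[2],w[3],w[0]]).as_matrix()
    print("tool dp",(R.T@(np.array([x,y,z])-o["eef_pos"])).round(4),"pos",o["eef_pos"].round(4),"a",np.arctan2(R[1,0],R[0,0]).round(4),"zax",R[:,2].round(3),"F",o["force"].round(1),"t",round(o["time"],1),"grip",o["grip_width"],o["finger_force"],"q",o["joint_pos"].round(2))
def jw(x,y): c,s=np.cos(TH),np.sin(TH);return J+[c*x-s*y,s*x+c*y]
def wj(p): c,s=np.cos(TH),np.sin(TH);d=np.array(p)[:2]-J;return np.array([c*d[0]+s*d[1],-s*d[0]+c*d[1]])
E
python3 -c "
from h import *
delta(*jw(-.003,-.0845),.085)"
```

```text
time: 2.4
eef_pos: [0.2039, -0.4838, 0.2533]
tcp_rot: [0.0, 0.635, 0.772, -0.0]
force: [0.1, -0.5, 0.3]
grip_width: 1.001
finger_force: 0.0
time: 4.0
eef_pos: [0.5334, 0.0662, 0.2534]
tcp_rot: [0.0, 0.637, 0.771, 0.0]
force: [0.7, -0.1, -0.3]
grip_width: 0.998
finger_force: 0.0
tool dp [-0.003   0.0006  0.1684] pos [0.5334 0.0662 0.2534] a 1.7595 zax [ 0.  0. -1.] F [ 0.7 -0.1 -0.3] t 4.0 grip 0.9981156147524541 0.0 q [ 0.12  0.15 -0.01  1.41 -0.    1.51]
```

```bash
python3 -m jog '[{"dp":[-0.001,0,0.02],"rot":[0,0,0],"claw":0},{"dp":[-0.001,0,0.03],"rot":[0,0,0],"claw":0},{"dp":[-0.001,0,0.03],"rot":[0,0,0],"claw":0},{"dp":[0,0,0.03],"rot":[0,0,0],"claw":0},{"dp":[0,0,0.02],"rot":[0,0,0],"claw":0},{"dp":[0,0,0.02],"rot":[0,0,0],"claw":0},{"dp":[0,0,0.012],"rot":[0,0,0],"claw":0},{"dp":[0,0,0],"rot":[0,0,0],"claw":0}]'
python3 - <<'E'
from h import *
delta(*jw(-.003,-.0845),.085)
c=capture("top");a=c["color"][190:270,200:330];d=capture("scene");b=d["color"][180:280,240:360]
A=cv2.resize(a,(780,480),interpolation=2);cv2.imwrite('pics/a1.png',cv2.resize(a,(390,240),interpolation=2)[:,:,::-1])
B=cv2.resize(b,(480,400),interpolation=2);o=np.zeros((400,800,3),np.uint8);o[:240,:320]=cv2.resize(a,(390,240),interpolation=2)[:,:320];o[:,320:]=B
cv2.imwrite('pics/a2.png',o[:,:,::-1])
E
```

```text
time: 4.8
eef_pos: [0.5323, 0.0613, 0.0897]
tcp_rot: [-0.001, 0.638, 0.77, -0.001]
force: [0.0, 0.2, -0.8]
grip_width: 1.0
finger_force: 0.0
tool dp [0.0017 0.0027 0.0047] pos [0.5323 0.0613 0.0897] a 1.7588 zax [-0.003 -0.    -1.   ] F [ 0.   0.2 -0.8] t 4.8 grip 1.0003320008109318 0.0 q [ 0.11  0.2  -0.32  1.06  0.    1.5 ]
```

View pics/a2.png

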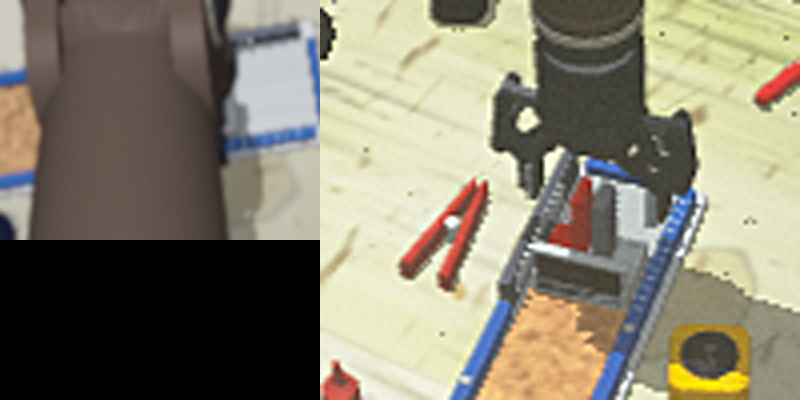

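The fingers straddle the tab at (580,215) and the post at (605,220). I'll check the position along the jig by projecting the model.

```bash
python3 - <<'E'
from h import *
c=capture("scene")
f=lambda p:((proj(c,p)-[240,180])*4+[320,0]).round(0)
for gy in(-.0945,-.0845,-.0755):
    print(gy,"tab outer front/back top",f([*jw(.016,gy+.014),.1]),f([*jw(.016,gy-.014),.1]),"post outer front top/back top/front low",f([*jw(-.016,gy+.014),.1]),f([*jw(-.016,gy-.014),.1]),f([*jw(-.016,gy+.014),.058]),"face top L,R",f([*jw(.033,gy+.033),.054]),f([*jw(-.033,gy+.033),.054]))
E
```

```text
-0.0945 tab outer front/back top [562. 186.] [575. 160.] post outer front top/back top/front low [604. 196.] [617. 169.] [606. 235.] face top L,R [534. 242.] [619. 263.]
-0.0845 tab outer front/back top [558. 196.] [571. 169.] post outer front top/back top/front low [600. 206.] [612. 179.] [601. 245.] face top L,R [529. 252.] [615. 273.]
-0.0755 tab outer front/back top [553. 205.] [567. 178.] post outer front top/back top/front low [596. 215.] [608. 187.] [597. 254.] face top L,R [525. 261.] [611. 282.]
```

```bash
python3 - <<'E'
from h import *
c=capture("scene");cv2.imwrite('pics/a3.png',cv2.resize(c["color"][215:260,285:345],(800,600),interpolation=0)[:,:,::-1])
E
```

```text
(no output)
```

View pics/a3.png

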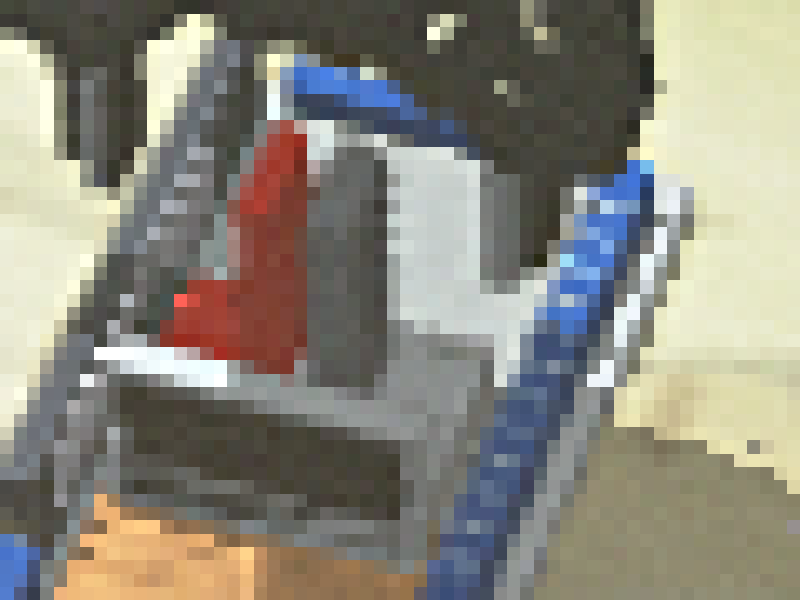

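```bash
python3 - <<'E'
from h import *
c=capture("scene");t=capture("top")
S=lambda u,v,z:wj(at(c,285+u/13.333-.5,215+v/13.333-.5,z)).round(4)
T=lambda u,v,z:wj(at(t,150+u/2.42-.5,170+v/2.42-.5,z)).round(4)
print("near fence inner top (-.041)",S(590,200,.028),S(430,590,.028))
print("near base outer edge (-.059)",S(690,195,.012),S(600,385,.012))
print("post top back outer",S(387,150,.1),"post low front outer",S(375,385,.058),"face top",S(115,395,.054),S(400,455,.054),"face low",S(410,520,.018))
print("rail tops left end",S(215,45,.048),S(240,45,.048))
print("top: base corners",T(387,160,.012),T(65,213,.012),T(372,66,.028),T(235,92,.048),"red tab top c",T(285,105,.1),"post c",T(290,130,.08))
print("face L/R top", T(262,95,.054),T(270,160,.054))
E
```

```text
near fence inner top (-.041) [-0.0448 -0.1583] [-0.0464 -0.0374]
near base outer edge (-.059) [-0.062  -0.1812] [-0.0596 -0.1187]
post top back outer [-0.0185 -0.0949] post low front outer [-0.0251 -0.0649] face top [ 0.0293 -0.0481] [-0.0355 -0.0508] face low [-0.0331 -0.0629]
rail tops left end [ 0.0468 -0.1607] [ 0.0413 -0.1625]
top: base corners [-0.0556 -0.1841] [-0.0555  0.1853] [ 0.052  -0.1844] [ 0.0438 -0.0281] red tab top c [ 0.0109 -0.0858] post c [-0.0137 -0.0855]
face L/R top [ 0.0344 -0.0582] [-0.0392 -0.0567]
```

```bash
python3 -m jog '[{"dp":[0.004,0.002,0.005],"rot":[0,0,0],"claw":0},{"dp":[0,0,0],"rot":[0,0,0],"claw":0.4},{"dp":[0,0,0],"rot":[0,0,0],"claw":0.5},{"dp":[0,0,0],"rot":[0,0,0],"claw":0.6},{"dp":[0,0,0],"rot":[0,0,0],"claw":0.65},{"dp":[0,0,0],"rot":[0,0,0],"claw":0.7},{"dp":[0,0,0],"rot":[0,0,0],"claw":0.8},{"dp":[0,0,0],"rot":[0,0,0],"claw":0.8},{"dp":[0,0,0],"rot":[0,0,0],"claw":0.8}]' 30
python3 - <<'E'
from h import *
delta(*jw(-.0035,-.082),.085)
E
```

```text
time: 6.0
eef_pos: [0.5314, 0.0651, 0.0865]
tcp_rot: [-0.002, 0.638, 0.77, -0.002]
force: [-12.9, -2.4, 10.9]
grip_width: 0.292
finger_force: 30.2
tool dp [0.0003 0.0023 0.0015] pos [0.5314 0.0651 0.0865] a 1.7581 zax [-0.005 -0.001 -1.   ] F [-12.9  -2.4  10.9] t 6.0 grip 0.2916233847897886 30.244592428207397 q [ 0.12  0.2  -0.32  1.05 -0.    1.51]
```

```bash
python3 -m jog '[{"dp":[0,-0.002,-0.001],"rot":[0,0,0],"claw":0.8},{"dp":[-0.004,0,0],"rot":[0,0,0],"claw":0.8},{"dp":[-0.008,0,0],"rot":[0,0,0],"claw":0.8},{"dp":[-0.008,0,0],"rot":[0,0,0],"claw":0.8},{"dp":[-0.008,0,0],"rot":[0,0,0],"claw":0.8},{"dp":[-0.008,0,0],"rot":[0,0,0],"claw":0.8},{"dp":[-0.008,0,0],"rot":[0,0,0],"claw":0.8},{"dp":[-0.008,0,0],"rot":[0,0,0],"claw":0.8},{"dp":[-0.006,0,0],"rot":[0,0,0],"claw":0.8},{"dp":[-0.003,0,0],"rot":[0,0,0],"claw":0.8},{"dp":[0,0,0],"rot":[0,0,0],"claw":0.8},{"dp":[0,0,0],"rot":[0,0,0],"claw":0.8}]'
python3 - <<'E'
from h import *
delta(*jw(-.0035,-.082-.061),.085);print(wj(get_obs()["eef_pos"]))
c=capture("scene");cv2.imwrite('pics/a4.png',cv2.resize(c["color"][205:260,285:345],(660,600),interpolation=0)[:,:,::-1])
E
```

```text
time: 7.2
eef_pos: [0.5426, 0.0043, 0.0866]
tcp_rot: [-0.001, 0.638, 0.77, -0.002]
force: [-5.5, -2.2, 0.4]
grip_width: 0.288
finger_force: 34.1
tool dp [0.001  0.0025 0.0016] pos [0.5426 0.0043 0.0866] a 1.7578 zax [-0.003 -0.002 -1.   ] F [-5.5 -2.2  0.4] t 7.2 grip 0.2883469936879419 34.067920446395874 q [ 0.01  0.21 -0.31  1.06 -0.    1.39]
[-0.00600896 -0.14402402]
```

View pics/a4.png

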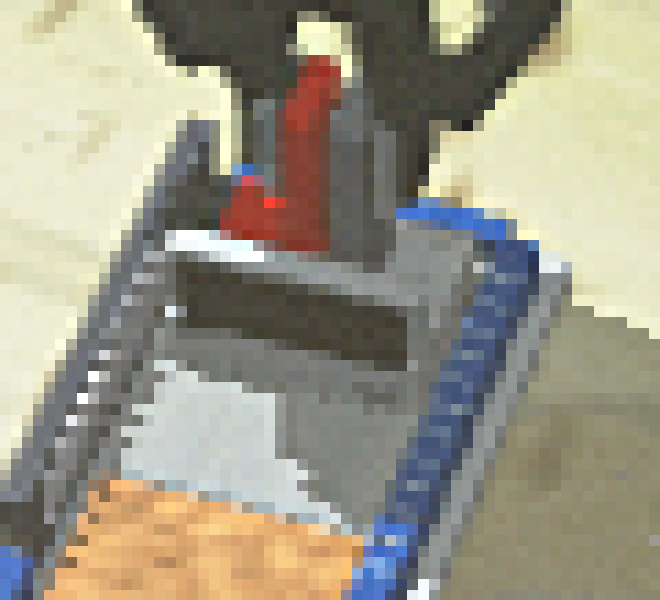

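The stop slid fully back, with its face well behind the cork at about (290,310), and the tab is still squeezed. I'll release it, then go to the last.

```bash
python3 -m jog '[{"dp":[0,0,0],"rot":[0,0,0],"claw":0.5},{"dp":[0,0,0],"rot":[0,0,0],"claw":0.2},{"dp":[0,0,0],"rot":[0,0,0],"claw":0},{"dp":[0,0,0],"rot":[0,0,0],"claw":0},{"dp":[0,0,0],"rot":[0,0,0],"claw":0},{"dp":[0,0,-0.02],"rot":[0,0,0],"claw":0},{"dp":[0,0,-0.03],"rot":[0,0,0],"claw":0},{"dp":[0,0,-0.03],"rot":[0,0,0],"claw":0},{"dp":[0,0,-0.03],"rot":[0,0,0],"claw":0},{"dp":[0,0,-0.03],"rot":[0,0,0],"claw":0},{"dp":[0,0,-0.02],"rot":[0,0,0],"claw":0}]'
python3 -m jog '[{"dp":[-0.03,-0.0116,0],"rot":[0,0,0],"claw":0},{"dp":[-0.03,-0.0116,0],"rot":[0,0,0],"claw":0},{"dp":[-0.03,-0.0116,0],"rot":[0,0,0],"claw":0},{"dp":[-0.03,-0.0116,0],"rot":[0,0,0],"claw":0},{"dp":[-0.03,-0.0116,0],"rot":[0,0,0],"claw":0},{"dp":[-0.03,-0.0116,0],"rot":[0,0,0],"claw":0},{"dp":[-0.03,-0.0116,0],"rot":[0,0,0],"claw":0},{"dp":[-0.03,-0.0116,0],"rot":[0,0,0],"claw":0},{"dp":[-0.03,-0.0116,0],"rot":[0,0,0],"claw":0},{"dp":[-0.03,-0.0116,0],"rot":[0,0,0],"claw":0},{"dp":[0,0,0],"rot":[0,0,-0.132],"claw":0},{"dp":[0,0,0],"rot":[0,0,-0.132],"claw":0},{"dp":[0,0,0],"rot":[0,0,-0.132],"claw":0},{"dp":[0,0,0],"rot":[0,0,-0.132],"claw":0},{"dp":[0,0,0],"rot":[0,0,-0.132],"claw":0},{"dp":[0,0,0],"rot":[0,0,-0.132],"claw":0},{"dp":[0,0,0],"rot":[0,0,-0.132],"claw":0},{"dp":[0,0,0],"rot":[0,0,-0.132],"claw":0},{"dp":[0,0,0],"rot":[0,0,-0.132],"claw":0},{"dp":[0,0,0],"rot":[0,0,0],"claw":0}]'
python3 - <<'E'
from h import *
delta(.485,-.314,.047)
c=capture("scene");m=masks_of("scene","shoe_last");yy,xx=np.nonzero(m[0]["pixels"]);print(m[0]["score"],xx.min(),xx.max(),yy.min(),yy.max())
# silhouette extremes along last axis/normal in scene, hull at z=.02
q=np.array([at(c,a,b,.02)[:2] for a,b in zip(xx,yy)])-[.4998,-.3169];e=np.array([.981,-.192]);s=q@e;t=q@[.192,.981];print(s.min(),s.max(),t.min(),t.max())
cv2.imwrite('pics/b1.png',cv2.resize(c["color"][100:220,300:460],(800,600),interpolation=2)[:,:,::-1])
E
```

```text
time: 8.35
eef_pos: [0.5444, 0.0054, 0.2498]
tcp_rot: [0.001, 0.638, 0.77, 0.001]
force: [0.5, 0.5, 0.6]
grip_width: 1.002
finger_force: 0.0
time: 10.35
eef_pos: [0.4861, -0.3109, 0.2473]
tcp_rot: [-0.0, 0.097, 0.995, 0.0]
force: [-1.3, -0.8, 0.3]
grip_width: 1.001
finger_force: 0.0
tool dp [ 0.0005 -0.0032  0.2003] pos [ 0.4861 -0.3109  0.2473] a 2.9473 zax [-0.  0. -1.] F [-1.3 -0.8  0.3] t 10.3 grip 1.0012668393141968 0.0 q [-0.57  0.23  0.07  1.41 -0.   -0.37]
0.62 343 403 160 193
-0.1233867221781857 0.11907068539847052 -0.060637505849945726 0.041482018542262716
```

View pics/b1.png

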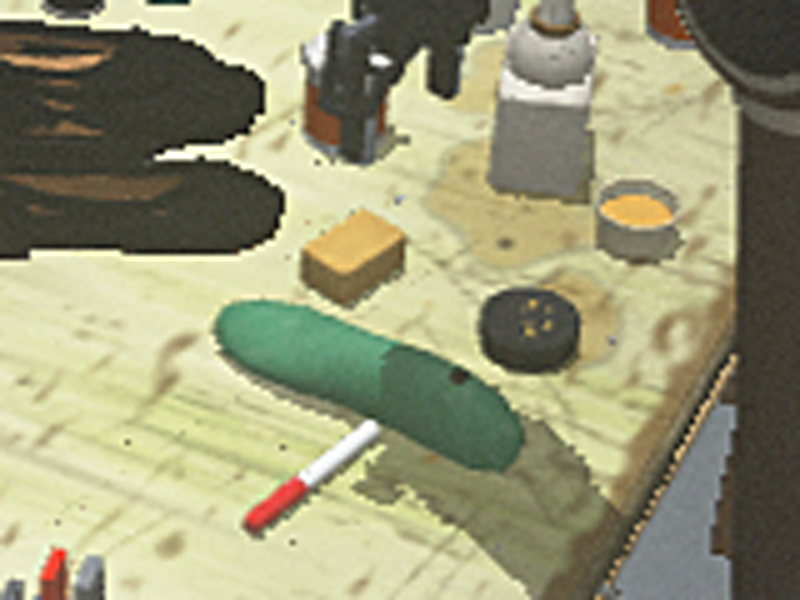

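The last is free-standing and the marker's tip at (375,428) ends close to its flank, so I'll grip high, above the marker.

```bash
python3 -m jog '[{"dp":[0,-0.003,0.02],"rot":[0,0,0],"claw":0},{"dp":[0,0,0.03],"rot":[0,0,0],"claw":0},{"dp":[0,0,0.03],"rot":[0,0,0],"claw":0},{"dp":[0,0,0.03],"rot":[0,0,0],"claw":0},{"dp":[0,0,0.03],"rot":[0,0,0],"claw":0},{"dp":[0,0,0.025],"rot":[0,0,0],"claw":0},{"dp":[0,0,0.02],"rot":[0,0,0],"claw":0},{"dp":[0,0,0.012],"rot":[0,0,0],"claw":0},{"dp":[0,0,0],"rot":[0,0,0],"claw":0},{"dp":[0,0,0],"rot":[0,0,0],"claw":0.2},{"dp":[0,0,0],"rot":[0,0,0],"claw":0.3},{"dp":[0,0,0],"rot":[0,0,0],"claw":0.35},{"dp":[0,0,0],"rot":[0,0,0],"claw":0.45},{"dp":[0,0,0],"rot":[0,0,0],"claw":0.6},{"dp":[0,0,0],"rot":[0,0,0],"claw":0.6},{"dp":[0,0,0],"rot":[0,0,0],"claw":0.6}]' 40
python3 - <<'E'
from h import *
delta(.485,-.314,.047)
c=capture("scene");cv2.imwrite('pics/b2.png',cv2.resize(c["color"][130:220,320:440],(800,600),interpolation=2)[:,:,::-1])
E
```

```text
time: 12.05
eef_pos: [0.486, -0.3144, 0.0517]
tcp_rot: [0.001, 0.097, 0.995, -0.001]
force: [-0.8, 0.8, 5.6]
grip_width: 0.55
finger_force: 39.5
tool dp [0.0011 0.0002 0.0047] pos [ 0.486  -0.3144  0.0517] a 2.9465 zax [ 0.002 -0.001 -1.   ] F [-0.8  0.8  5.6] t 12.1 grip 0.5497914144611828 39.53707303109695 q [-0.57  0.3  -0.28  0.99 -0.   -0.38]
```

View pics/b2.png

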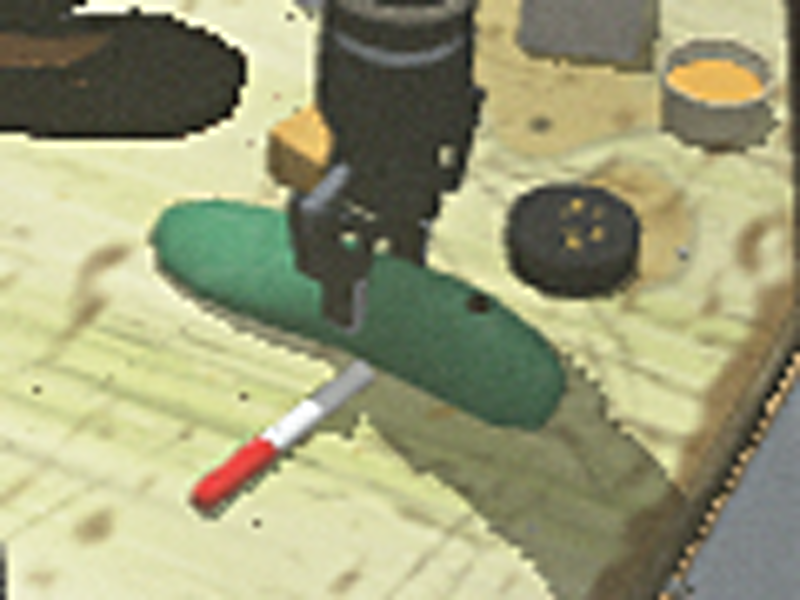

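The pads hold the last at (350,300), above the marker's tip. I'll raise the grip force and lift slowly.

```bash
python3 -m jog '[{"dp":[0,0,0],"rot":[0,0,0],"claw":0.7},{"dp":[0,0,-0.003],"rot":[0,0,0],"claw":0.7},{"dp":[0,0,-0.005],"rot":[0,0,0],"claw":0.7},{"dp":[0,0,-0.01],"rot":[0,0,0],"claw":0.7},{"dp":[0,0,-0.012],"rot":[0,0,0],"claw":0.7},{"dp":[0,0,-0.02],"rot":[0,0,0],"claw":0.7},{"dp":[0,0,-0.02],"rot":[0,0,0],"claw":0.7},{"dp":[0,0,-0.02],"rot":[0,0,0],"claw":0.7},{"dp":[0,0,-0.02],"rot":[0,0,0],"claw":0.7},{"dp":[0,0,-0.02],"rot":[0,0,0],"claw":0.7},{"dp":[0,0,-0.02],"rot":[0,0,0],"claw":0.7},{"dp":[0,0,0],"rot":[0,0,0],"claw":0.7}]' 70
python3 - <<'E'
from h import *
delta(.485,-.314,.047);print(get_obs()["torque"])
c=capture("scene");cv2.imwrite('pics/b3.png',cv2.resize(c["color"][90:220,300:450],(690,598),interpolation=2)[:,:,::-1])
E
```

```text
time: 13.3
eef_pos: [0.4868, -0.3147, 0.2042]
tcp_rot: [0.003, 0.097, 0.995, -0.001]
force: [0.8, -0.1, -4.2]
grip_width: 0.533
finger_force: 70.7
tool dp [0.0028 0.0007 0.1571] pos [ 0.4868 -0.3147  0.2042] a 2.9468 zax [ 0.005 -0.003 -1.   ] F [ 0.8 -0.1 -4.2] t 13.3 grip 0.533102521228714 70.67789729018685 q [-0.57  0.23 -0.02  1.31  0.   -0.38]
[-0.0912245   0.01165861 -0.05337267]
```

View pics/b3.png

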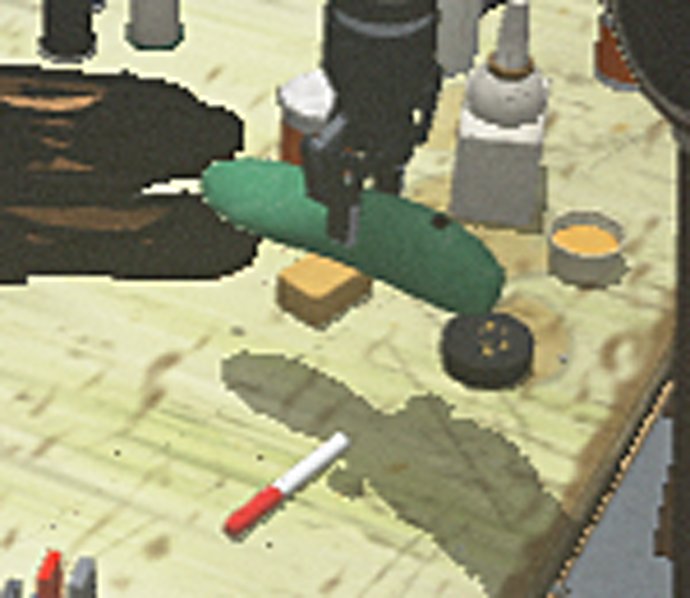

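```bash
python3 -m jog '[{"dp":[0.004,0.02,-0.005],"rot":[0,0,0],"claw":0.7},{"dp":[0.006,0.03,0],"rot":[0,0,0],"claw":0.7},{"dp":[0.006,0.03,0],"rot":[0,0,0],"claw":0.7},{"dp":[0.006,0.03,0],"rot":[0,0,0],"claw":0.7},{"dp":[0.003,0.015,0],"rot":[0,0,0],"claw":0.7},{"dp":[0,0,0],"rot":[0,0,0.06],"claw":0.7},{"dp":[0,0,0],"rot":[0,0,0.12],"claw":0.7},{"dp":[0,0,0],"rot":[0,0,0.12],"claw":0.7},{"dp":[0,0,0],"rot":[0,0,0.12],"claw":0.7},{"dp":[0,0,0],"rot":[0,0,0.12],"claw":0.7},{"dp":[0,0,0],"rot":[0,0,0.12],"claw":0.7},{"dp":[0,0,0],"rot":[0,0,0.12],"claw":0.7},{"dp":[0,0,0],"rot":[0,0,0.12],"claw":0.7},{"dp":[0,0,0],"rot":[0,0,0.12],"claw":0.7},{"dp":[0,0,0],"rot":[0,0,0.12],"claw":0.7},{"dp":[0,0,0],"rot":[0,0,0.049],"claw":0.7},{"dp":[0,0,0],"rot":[0,0,0],"claw":0.7}]'
python3 -c "
from h import *
delta(*jw(-.002,.0445),.2)"
```

```text
time: 15.05
eef_pos: [0.4849, -0.1866, 0.2044]
tcp_rot: [-0.001, 0.638, 0.77, -0.0]
force: [0.7, -0.6, -5.0]
grip_width: 0.535
finger_force: 70.9
tool dp [0.3654 0.0965 0.0045] pos [ 0.4849 -0.1866  0.2044] a 1.7575 zax [-0.001  0.    -1.   ] F [ 0.7 -0.6 -5. ] t 15.1 grip 0.5351944970157628 70.93939760013342 q [-0.37  0.12 -0.15  1.3  -0.    1.02]
```

```bash
python3 -m jog '[{"dp":[0.016,0.004,0],"rot":[0,0,0],"claw":0.7},{"dp":[0.03,0.008,0],"rot":[0,0,0],"claw":0.7},{"dp":[0.03,0.008,0],"rot":[0,0,0],"claw":0.7},{"dp":[0.03,0.008,0],"rot":[0,0,0],"claw":0.7},{"dp":[0.03,0.008,0],"rot":[0,0,0],"claw":0.7},{"dp":[0.03,0.008,0],"rot":[0,0,0],"claw":0.7},{"dp":[0.03,0.008,0],"rot":[0,0,0],"claw":0.7},{"dp":[0.03,0.008,0],"rot":[0,0,0],"claw":0.7},{"dp":[0.03,0.008,0],"rot":[0,0,0],"claw":0.7},{"dp":[0.03,0.008,0],"rot":[0,0,0],"claw":0.7},{"dp":[0.03,0.008,0],"rot":[0,0,0],"claw":0.7},{"dp":[0.03,0.008,0],"rot":[0,0,0],"claw":0.7},{"dp":[0.014,0.004,0],"rot":[0,0,0],"claw":0.7},{"dp":[0.004,0,0],"rot":[0,0,0],"claw":0.7},{"dp":[0,0,0],"rot":[0,0,0],"claw":0.7}]'
python3 -c "
from h import *
delta(*jw(-.002,.0445),.11)"
```

```text
time: 16.55
eef_pos: [0.5116, 0.1889, 0.2048]
tcp_rot: [-0.0, 0.638, 0.77, -0.001]
force: [-0.7, -1.0, -5.2]
grip_width: 0.538
finger_force: 71.0
tool dp [0.0015 0.0006 0.0948] pos [0.5116 0.1889 0.2048] a 1.7589 zax [-0.001 -0.001 -1.   ] F [-0.7 -1.  -5.2] t 16.6 grip 0.5384582965094331 70.96706887531226 q [ 0.35  0.17 -0.1   1.31 -0.    1.74]
```

```bash
python3 -m jog '[{"dp":[0.001,0,0.015],"rot":[0,0,0],"claw":0.7},{"dp":[0,0,0.025],"rot":[0,0,0],"claw":0.7},{"dp":[0,0,0.025],"rot":[0,0,0],"claw":0.7},{"dp":[0,0,0.018],"rot":[0,0,0],"claw":0.7},{"dp":[0,0,0],"rot":[0,0,0],"claw":0.7}]'
python3 - <<'E'
from h import *
delta(*jw(-.002,.0445),.064)
c=capture("scene");t=capture("top")
A=cv2.resize(c["color"][200:335,245:345],(444,600),interpolation=2);B=cv2.resize(t["color"][170:290,160:331],(356,250),interpolation=2)
o=np.zeros((600,800,3),np.uint8);o[:,:444]=A;o[:250,444:]=B
cv2.imwrite('pics/c1.png',o[:,:,::-1])
# predicted toe & heel tips in scene crop
for y,z in((.04+.0445-.0145-.04-.1245,.066),(.0445-.0145+.1245,.066)):
    print(((proj(c,[*jw(-.002,y),z+.015])-[245,200])*4.44).round())
E
```

```text
time: 17.05
eef_pos: [0.5099, 0.1879, 0.1196]
tcp_rot: [-0.001, 0.639, 0.77, -0.002]
force: [-1.5, -1.2, -6.4]
grip_width: 0.535
finger_force: 71.3
tool dp [0.0021 0.0026 0.0556] pos [0.5099 0.1879 0.1196] a 1.7563 zax [-0.005 -0.002 -1.   ] F [-1.5 -1.2 -6.4] t 17.1 grip 0.5347159145724313 71.28251755556107 q [ 0.35  0.2  -0.25  1.13 -0.    1.74]
[281. 129.]
[141. 427.]
```

View pics/c1.png

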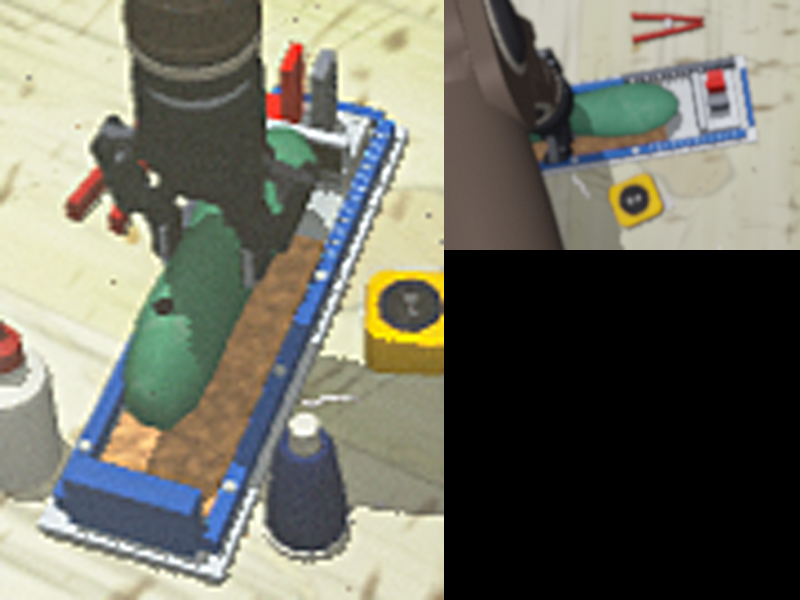

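The last hovers over the bed with its heel towards the block at (160,428) and its toe clear of the opened stop. I'll check the lateral alignment with numbers.

```bash
python3 - <<'E'
from h import *
print(wj(get_obs()["eef_pos"]))
for n in("top","scene"):
    c=capture(n)
    for m in masks_of(n,"shoe_last")[:2]:
        yy,xx=np.nonzero(m["pixels"]);print(n,m["score"],m["bbox"])
        if n=="scene": print("px bottom",xx[yy>=yy.max()-1].mean(),yy.max(),"left",xx.min())
        q=np.array([wj(at(c,a,b,.088)) for a,b in zip(xx,yy)]);print("ext y",q[:,1].min().round(3),q[:,1].max().round(3))
        for y in np.arange(-.09,.17,.02):
            k=abs(q[:,1]-y)<.006
            if k.sum()>3: print(y.round(2),q[k,0].min().round(3),q[k,0].max().round(3))
    # jig fence references
c=capture("scene")
for x,y,z in((-.041,.15,.028),(.041,.15,.028),(-.045,.165,.06),(.045,.165,.06),(-.059,.19,.012),(.059,.19,.012)):
    print((x,y,z),((proj(c,[*jw(x,y),z])-[245,200])*4.44).round())
E
```

```text
[-0.00240856  0.04313445]
top 0.89 [199.8, 209.7, 71.5, 27.9]
ext y -0.093 0.091
-0.09 -0.017 0.013
-0.07 -0.029 0.024
-0.05 -0.035 0.027
-0.03 -0.035 0.031
-0.01 -0.032 0.031
0.01 -0.028 0.029
0.03 -0.025 0.026
0.09 -0.02 -0.017
scene 0.75 [270.4, 227.0, 41.4, 64.4]
px bottom 278.3333333333333 294 left 271
ext y -0.089 0.154
-0.09 -0.01 0.002
-0.07 -0.015 -0.002
-0.03 -0.016 -0.011
-0.01 0.013 0.029
0.01 -0.004 0.029
0.03 -0.012 0.03
0.05 -0.021 0.032
0.07 -0.021 0.033
0.09 -0.024 0.03
0.11 -0.025 0.029
0.13 -0.023 0.026
0.15 -0.016 0.014
(-0.041, 0.15, 0.028) [210. 490.]
(0.041, 0.15, 0.028) [ 84. 455.]
(-0.045, 0.165, 0.06) [205. 481.]
(0.045, 0.165, 0.06) [ 63. 441.]
(-0.059, 0.19, 0.012) [217. 569.]
(0.059, 0.19, 0.012) [ 32. 515.]
```

```bash
python3 -m jog '[{"dp":[0.003,0,0.01],"rot":[0,0,0],"claw":0.7},{"dp":[0.002,0.001,0.012],"rot":[0,0,0],"claw":0.7},{"dp":[0,0,0.012],"rot":[0,0,0],"claw":0.7},{"dp":[0,0,0.01],"rot":[0,0,0],"claw":0.7},{"dp":[0,0,0.005],"rot":[0,0,0],"claw":0.7},{"dp":[0,0,0],"rot":[0,0,0],"claw":0.7}]'
python3 -c "
from h import *
delta(*jw(-.002,.0475),.064);print(wj(get_obs()['eef_pos']))"
```

```text
time: 18.0
eef_pos: [0.511, 0.1948, 0.0719]
tcp_rot: [-0.001, 0.638, 0.77, -0.001]
force: [0.4, -1.6, -3.8]
grip_width: 0.529
finger_force: 71.3
tool dp [-0.0015  0.      0.008 ] pos [0.511  0.1948 0.0719] a 1.7578 zax [-0.002 -0.001 -1.   ] F [ 0.4 -1.6 -3.8] t 18.0 grip 0.5289219723105444 71.29325391271948 q [ 0.36  0.23 -0.32  1.02 -0.    1.75]
[-0.00201075  0.04904481]
```

```bash
python3 -m jog '[{"dp":[0,0,0.004],"rot":[0,0,0],"claw":0.7},{"dp":[0,0,0.003],"rot":[0,0,0],"claw":0.7},{"dp":[0,0,0],"rot":[0,0,0],"claw":0.7}]'
python3 -c "
from h import *
delta(*jw(-.002,.0475),.064);print(wj(get_obs()['eef_pos']))"
```

```text
time: 18.3
eef_pos: [0.5117, 0.195, 0.0661]
tcp_rot: [-0.0, 0.638, 0.77, -0.0]
force: [0.3, -0.2, -4.9]
grip_width: 0.54
finger_force: 71.3
tool dp [-0.0016 -0.0007  0.0021] pos [0.5117 0.195  0.0661] a 1.7577 zax [-0. -0. -1.] F [ 0.3 -0.2 -4.9] t 18.3 grip 0.5396005377819725 71.2765119425174 q [ 0.36  0.23 -0.33  1.01 -0.    1.75]
[-0.00130843  0.04910735]
```

Not down yet (the full weight is still on the gripper), so I'll lower by small steps.

```bash
python3 -m jog '[{"dp":[0,0,0.002],"rot":[0,0,0],"claw":0.7},{"dp":[0,0,0.001],"rot":[0,0,0],"claw":0.7},{"dp":[0,0,0],"rot":[0,0,0],"claw":0.7}]'
python3 -c "
from h import *
delta(*jw(-.002,.0475),.064)"
```

```text
time: 18.6
eef_pos: [0.512, 0.1953, 0.064]
tcp_rot: [0.0, 0.638, 0.77, 0.0]
force: [-1.5, 1.0, 1.0]
grip_width: 0.535
finger_force: 72.5
tool dp [-0.0018 -0.0011  0.    ] pos [0.512  0.1953 0.064 ] a 1.7578 zax [ 0.001  0.001 -1.   ] F [-1.5  1.   1. ] t 18.6 grip 0.5354293637688406 72.45143074045473 q [ 0.36  0.24 -0.33  1.    0.    1.75]
```

```bash
python3 -m jog '[{"dp":[0,0,0],"rot":[0,0,0],"claw":0.4},{"dp":[0,0,0],"rot":[0,0,0],"claw":0.3},{"dp":[0,0,0],"rot":[0,0,0],"claw":0.15},{"dp":[0,0,0],"rot":[0,0,0],"claw":0},{"dp":[0,0,0],"rot":[0,0,0],"claw":0},{"dp":[0,0,-0.01],"rot":[0,0,0],"claw":0},{"dp":[0,0,-0.02],"rot":[0,0,0],"claw":0},{"dp":[0,0,-0.03],"rot":[0,0,0],"claw":0},{"dp":[0,0,-0.03],"rot":[0,0,0],"claw":0},{"dp":[0,0,-0.03],"rot":[0,0,0],"claw":0},{"dp":[0,0,-0.02],"rot":[0,0,0],"claw":0},{"dp":[-0.02,0,0],"rot":[0,0,0],"claw":0},{"dp":[-0.03,0,0],"rot":[0,0,0],"claw":0},{"dp":[-0.03,-0.002,0],"rot":[0,0,0],"claw":0},{"dp":[-0.03,-0.002,0],"rot":[0,0,0],"claw":0},{"dp":[-0.03,0,0],"rot":[0,0,0],"claw":0},{"dp":[-0.03,0,0],"rot":[0,0,0],"claw":0},{"dp":[-0.02,0,0],"rot":[0,0,0],"claw":0},{"dp":[0,0,0],"rot":[0,0,0],"claw":0}]' 30
python3 - <<'E'
from h import *
delta(*jw(-.0055,-.144),.086)
c=capture("scene");t=capture("top")
m=masks_of("scene","shoe_last")[0];print(m["score"],m["bbox"])
yy,xx=np.nonzero(m["pixels"]);q=np.array([wj(at(c,a,b,.035)) for a,b in zip(xx,yy)]);print("last y",q[:,1].min(),q[:,1].max())
A=cv2.resize(c["color"][190:325,245:345],(444,600),interpolation=2);B=cv2.resize(t["color"][170:290,160:331],(356,250),interpolation=2)
o=np.zeros((600,800,3),np.uint8);o[:,:444]=A;o[:250,444:]=B
cv2.imwrite('pics/c2.png',o[:,:,::-1])
E
```

```text
time: 20.5
eef_pos: [0.5435, 0.0056, 0.204]
tcp_rot: [0.0, 0.639, 0.769, 0.0]
force: [-0.0, -0.2, 0.7]
grip_width: 1.001
finger_force: 0.0
tool dp [-0.001  -0.0007  0.118 ] pos [0.5435 0.0056 0.204 ] a 1.7546 zax [ 0.001 -0.    -1.   ] F [-0.  -0.2  0.7] t 20.5 grip 1.0006484400973477 0.0 q [ 0.01  0.16 -0.1   1.3  -0.    1.4 ]
0.8 [271.4, 241.0, 46.2, 67.1]
last y -0.08213342524099168 0.15375711290723063
```

View pics/c2.png

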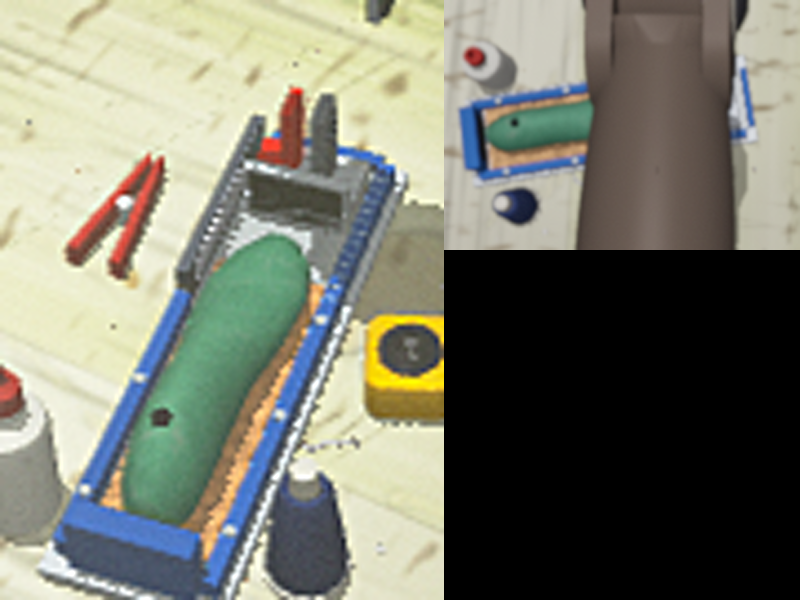

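The last lies sole down in the bed, with its heel at (160,515) near the block and its toe at (285,240) short of the stop. Next I'll grip the tab again.

```bash
python3 -m jog '[{"dp":[-0.001,-0.001,0.02],"rot":[0,0,0],"claw":0},{"dp":[0,0,0.03],"rot":[0,0,0],"claw":0},{"dp":[0,0,0.03],"rot":[0,0,0],"claw":0},{"dp":[0,0,0.02],"rot":[0,0,0],"claw":0},{"dp":[0,0,0.012],"rot":[0,0,0],"claw":0},{"dp":[0,0,0.006],"rot":[0,0,0],"claw":0},{"dp":[0,0,0],"rot":[0,0,0],"claw":0}]'
python3 -m jog '[{"dp":[0,0,0],"rot":[0,0,0],"claw":0.4},{"dp":[0,0,0],"rot":[0,0,0],"claw":0.5},{"dp":[0,0,0],"rot":[0,0,0],"claw":0.6},{"dp":[0,0,0],"rot":[0,0,0],"claw":0.65},{"dp":[0,0,0],"rot":[0,0,0],"claw":0.7},{"dp":[0,0,0],"rot":[0,0,0],"claw":0.8},{"dp":[0,0,0],"rot":[0,0,0],"claw":0.8},{"dp":[0,0,0],"rot":[0,0,0],"claw":0.8}]' 30
python3 -c "
from h import *
delta(*jw(-.0055,-.144),.086);print(wj(get_obs()['eef_pos']))"
```

```text
time: 21.35
eef_pos: [0.5422, 0.0071, 0.0852]
tcp_rot: [-0.0, 0.638, 0.77, -0.0]
force: [0.4, -0.4, -0.7]
grip_width: 1.002
finger_force: 0.0
time: 22.15
eef_pos: [0.5423, 0.0063, 0.0873]
tcp_rot: [0.001, 0.638, 0.77, 0.0]
force: [-5.5, -0.2, 12.7]
grip_width: 0.288
finger_force: 30.6
tool dp [-0.002   0.0004  0.0013] pos [0.5423 0.0063 0.0873] a 1.757 zax [ 0.001 -0.    -1.   ] F [-5.5 -0.2 12.7] t 22.1 grip 0.28762644626411954 30.64990371465683 q [ 0.01  0.21 -0.31  1.05 -0.    1.4 ]
[-0.00590748 -0.14199623]
```

```bash
python3 -m jog '[{"dp":[0.002,-0.001,-0.001],"rot":[0,0,0],"claw":0.8},{"dp":[0.004,0,0],"rot":[0,0,0],"claw":0.8},{"dp":[0.004,0,0],"rot":[0,0,0],"claw":0.8},{"dp":[0.004,0,0],"rot":[0,0,0],"claw":0.8},{"dp":[0.004,0,0],"rot":[0,0,0],"claw":0.8},{"dp":[0.002,0,0],"rot":[0,0,0],"claw":0.8},{"dp":[0,0,0],"rot":[0,0,0],"claw":0.8}]'
python3 -m jog '[{"dp":[0.002,0,0],"rot":[0,0,0],"claw":0.8},{"dp":[0,0,0],"rot":[0,0,0],"claw":0.8}]'
python3 -c "
from h import *
delta(*jw(-.0055,-.144),.086);print(wj(get_obs()['eef_pos']))"
```

```text
time: 22.85
eef_pos: [0.5384, 0.0266, 0.0873]
tcp_rot: [0.001, 0.638, 0.77, 0.001]
force: [1.1, 0.2, 6.0]
grip_width: 0.283
finger_force: 32.0
time: 23.05
eef_pos: [0.5381, 0.0283, 0.0873]
tcp_rot: [0.001, 0.638, 0.77, 0.001]
force: [1.5, -1.2, 6.2]
grip_width: 0.288
finger_force: 32.0
tool dp [-0.0243  0.0005  0.0013] pos [0.5381 0.0283 0.0873] a 1.7577 zax [ 0.002 -0.    -1.   ] F [ 1.5 -1.2  6.2] t 23.1 grip 0.2883809424113086 31.95601522922516 q [ 0.05  0.2  -0.32  1.05 -0.    1.44]
[-0.00601974 -0.11966185]
```

```bash
for i in 1 2; do python3 -m jog '[{"dp":[0.002,0,0],"rot":[0,0,0],"claw":0.8},{"dp":[0,0,0],"rot":[0,0,0],"claw":0.8}]' | sed -n 2,4p; done
```

```text
eef_pos: [0.5378, 0.0298, 0.0873]
tcp_rot: [0.001, 0.638, 0.77, 0.0]
force: [0.7, -3.2, 6.0]
eef_pos: [0.5375, 0.0317, 0.0873]
tcp_rot: [0.001, 0.638, 0.77, 0.0]
force: [0.2, -3.7, 5.9]
```

```bash
for i in 1 2; do python3 -m jog '[{"dp":[0.0015,0,0],"rot":[0,0,0],"claw":0.8},{"dp":[0,0,0],"rot":[0,0,0],"claw":0.8}]' | sed -n 2,4p; done
```

```text
eef_pos: [0.5372, 0.0331, 0.0873]
tcp_rot: [0.001, 0.638, 0.77, 0.0]
force: [1.3, -3.5, 6.8]
eef_pos: [0.5369, 0.0345, 0.0873]
tcp_rot: [0.001, 0.638, 0.77, 0.0]
force: [2.0, -3.6, 5.9]
```

```bash
for i in 1 2; do python3 -m jog '[{"dp":[0.001,0,0],"rot":[0,0,0],"claw":0.8},{"dp":[0,0,0],"rot":[0,0,0],"claw":0.8}]' | sed -n 2,4p; done
```

```text
eef_pos: [0.5368, 0.0354, 0.0873]
tcp_rot: [0.001, 0.638, 0.77, 0.0]
force: [1.4, -4.1, 6.1]
eef_pos: [0.5366, 0.0364, 0.0873]
tcp_rot: [0.001, 0.638, 0.77, 0.0]
force: [1.0, -3.4, 6.2]
```

```bash
for i in 1 2 3; do python3 -m jog '[{"dp":[0.001,0,0],"rot":[0,0,0],"claw":0.8},{"dp":[0,0,0],"rot":[0,0,0],"claw":0.8}]' | sed -n 2,4p; done
```

```text
eef_pos: [0.5364, 0.0374, 0.0873]
tcp_rot: [0.001, 0.638, 0.77, 0.0]
force: [1.6, -3.3, 6.4]
eef_pos: [0.5363, 0.0378, 0.0873]
tcp_rot: [0.002, 0.638, 0.77, -0.0]
force: [2.0, -7.9, 5.7]
eef_pos: [0.5363, 0.038, 0.0873]
tcp_rot: [0.003, 0.639, 0.77, -0.001]
force: [2.7, -9.1, 7.1]
```

```bash
for i in 1 2; do python3 -m jog '[{"dp":[0.0015,0,0],"rot":[0,0,0],"claw":0.8},{"dp":[0,0,0],"rot":[0,0,0],"claw":0.8}]' | sed -n 2,4p; done
python3 - <<'E'
from h import *
c=capture("scene");m=masks_of("scene","shoe_last")[0]
yy,xx=np.nonzero(m["pixels"]);q=np.array([wj(at(c,a,b,.035)) for a,b in zip(xx,yy)]);print("last y",m["score"],q[:,1].min(),q[:,1].max(),wj(get_obs()["eef_pos"]))
E
```

```text
eef_pos: [0.5362, 0.0384, 0.0873]
tcp_rot: [0.004, 0.639, 0.769, -0.002]
force: [2.8, -14.7, 5.1]
eef_pos: [0.5362, 0.0386, 0.0873]
tcp_rot: [0.005, 0.639, 0.769, -0.003]
force: [3.8, -19.4, 4.3]
last y 0.95 -0.073801358550146 0.15457816138792524 [-0.00599253 -0.10911981]
```

The stop is pressed firmly on the last (about 19 N, stiff). I'll ease off slightly, then let go so the pawl locks.

```bash
python3 -m jog '[{"dp":[-0.0015,0,0],"rot":[0,0,0],"claw":0.8},{"dp":[0,0,0],"rot":[0,0,0],"claw":0.6},{"dp":[0,0,0],"rot":[0,0,0],"claw":0.4},{"dp":[0,0,0],"rot":[0,0,0],"claw":0.2},{"dp":[0,0,0],"rot":[0,0,0],"claw":0},{"dp":[0,0,0],"rot":[0,0,0],"claw":0},{"dp":[0,0,0],"rot":[0,0,0],"claw":0},{"dp":[0,0,-0.01],"rot":[0,0,0],"claw":0},{"dp":[0,0,-0.02],"rot":[0,0,0],"claw":0},{"dp":[0,0,-0.03],"rot":[0,0,0],"claw":0},{"dp":[0,0,-0.03],"rot":[0,0,0],"claw":0},{"dp":[0,0,-0.03],"rot":[0,0,0],"claw":0},{"dp":[-0.03,0,-0.03],"rot":[0,0,0],"claw":0},{"dp":[-0.04,0,-0.02],"rot":[0,0,0],"claw":0},{"dp":[-0.045,0,0],"rot":[0,0,0],"claw":0},{"dp":[-0.045,0,0],"rot":[0,0,0],"claw":0},{"dp":[-0.045,0,0],"rot":[0,0,0],"claw":0},{"dp":[-0.04,0,0],"rot":[0,0,0],"claw":0},{"dp":[0,0,0],"rot":[0,0,0],"claw":0}]'
python3 - <<'E'
from h import *
c=capture("scene");t=capture("top")
h=cv2.cvtColor(t["color"],cv2.COLOR_RGB2HSV);m=((h[...,0]<8)|(h[...,0]>172))&(h[...,1]>140)&(h[...,2]>90)
u,v=proj(t,[*jw(.01,-.115),.09]);gx,gy=np.meshgrid(np.arange(640)-u,np.arange(400)-v);k=m&(np.hypot(gx,gy)<14);yy,xx=np.nonzero(k)
q=np.array([wj(at(t,a,b,.1)) for a,b in zip(xx,yy)]);print("tab",len(q),q.min(0).round(4),q.max(0).round(4),q.mean(0).round(4))
for n,cc in(("top",t),("scene",c)):
    m=masks_of(n,"shoe_last")[0];yy,xx=np.nonzero(m["pixels"]);q=np.array([wj(at(cc,a,b,.035)) for a,b in zip(xx,yy)]);print(n,"last",m["score"],q.min(0).round(4),q.max(0).round(4))
    for w in("stop_face","stop_grip"):
        for m in masks_of(n,w)[:1]: print(n,w,round(m["score"],2),m["bbox"])
E
```

```text
time: 27.25
eef_pos: [0.5805, -0.2038, 0.2561]
tcp_rot: [0.0, 0.64, 0.768, -0.0]
force: [-0.1, -0.2, -0.5]
grip_width: 1.0
finger_force: 0.0
tab 70 [-0.0004 -0.1247] [ 0.0247 -0.103 ] [ 0.0115 -0.1153]
top last 0.88 [-0.0338 -0.0782] [0.0334 0.1706]
top stop_face 0.68 [265.2, 202.8, 23.1, 29.2]
top stop_grip 0.83 [265.8, 202.6, 25.3, 31.4]
scene last 0.91 [-0.0369 -0.0738] [0.0303 0.1538]
scene stop_face 0.71 [297.0, 218.8, 24.8, 30.5]
scene stop_grip 0.92 [296.8, 217.8, 28.5, 33.8]
```

```bash
python3 -c "
from h import *
print(finish_job())"
```

```text
the job is handed in; nothing more can be done
None
```

The last is in the jig sole down, heel at the block and toe at the stop. The stop was pressed up until it held firm and then released, and the camera check shows the tab sprung out as if locked. The job was handed in at about 27 s; the judge returned no verdict.

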